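# Fit the green lamp module into the light source's bayonet socket

## Robot

A 7-joint arm with a two-finger parallel gripper is mounted at the origin on the work surface. World frame = base frame: x ahead of the robot, y to its left, z up, the work surface at z = 0. Lengths are in m, angles in rad, forces in N, time in s.
With the tool pointing down it reaches from about 0.35 to 0.9 m from the base axis. Payload 8.1 kg.
Tool frame: the origin (TCP) lies on the centre line of the jaws, within the pads' length; the fingertips stand 22 mm ahead of it and the grasp point (between the pads) lies 3 mm ahead of it (arm.finger_overhang is the distance from the TCP to the fingertips, in m); z points along the fingers, y is the direction in which the jaws open and shut (so a half turn about z gives the same grasp; the last joint's range is limited). The gripper opens to 92 mm and grips with 3 to 60 N. Pads are 19 mm wide; open, the fingers measure 130 mm over their backs; the gripper's body (75 mm by 190 mm) begins 47 mm behind the grasp point.
Start: joints at [1.104, 0.434, 0.025, 1.573, -0.012, 1.134, -0.075], TCP at [0.222, -0.584, 0.249] pointing down, gripper open.
Joint ranges: [-2.62, 2.62], [-0.44, 2.09], [-1.27, 1.32], [0.08, 2.57], [-1.32, 4.46], [0.12, 2], [-2.74, 2.74]. Speed limits (rad/s): [2.22, 2.22, 3.01, 3.01, 3.14, 3.14, 3.14].

## Interface

Orientations are given as a rotation vector (axis times angle).
In Python, from cell import arm gives the robot as it stands. The module is installed in compiled form; this text tells all that it offers.
- The arm moves only by the tool step_arm, never from a script. Its argument "plan" is a list of rows, each an object of numbers: "wx", "wy", "wz": the turn, a rotation vector about the tool's x, y, z in units of 6 degrees (1.0 is 6 degrees); "tx", "ty", "tz": the shift along the tool's x, y, z in cm; "hand": the opening, from 0 (shut) to 1 (fully open). A call has exactly 10 rows; each row shifts and turns the commanded pose from where the row before left it, along the tool's axes as they then stand; what a row does not reach is not made up. A row lasts 1/12 s, in which the tool goes at most 41.7 mm and 7.16 degrees, less where a joint would pass 70% of its speed; a pose out of reach is approached as far as the arm can. A call is refused whole if a number of a shift passes 4.17 or a number of a turn 1, either way. A call with a gripper value outside its range is refused whole. The fingers move at their own pace and stop on an object; "force" is the grip in N (left out, the last holds). Time passes only in rows, so rows that do not move let the fingers close, or fill a call up. It gives the time, the measured TCP pose, the force and the opening at its end, in the units of the state.
- arm.observe(): the state, without advancing time (a new reading comes with each control period).
- arm.get_image(name): name is "side" or "top"; returns (picture, depth): 400x640x3 uint8, red, green, blue; 400x640 float32, m along the optical axis (not along the pixel's ray), 0 where there is no reading.
- arm.calibration(name): a dict with "mtx" (3x3 intrinsics, pixels), "R" (3x3) and "t" (3): a world point X has camera coordinates R X + t. Camera axes: x right, y down, z forward; pixel columns grow to the right and rows downward; lengths in m; the calibration is good to about 2 mm. A picture is of the moment at which its call begins. calibration takes no time and is no camera call.
- arm.sign_off(): hands the job in, once; it reports no verdict.
The state is a dict: "clock": time; "joints": joint angles; "dq": joint speeds; "joint_efforts": joint torques, N m; "position": TCP position; "ee_rot": TCP orientation; "force": force on the tool from outside, world axes, zero at the start; "ft_torque": the same for the moment, N m; "width": opening from 0.0 (shut) to 1.0 (fully open).
Only numpy, scipy, OpenCV 4.12 (cv2) and the standard library are available. Lean on these libraries where they do the work, as an engineer would, in place of code of your own. Each camera call takes 0.05 s, during which the arm holds its last target.

## Task

Fit the green lamp module into the bayonet socket on top of the white light source: line its lugs up with the slots, push it down until its flange sits flush on the collar, then give it a quarter turn clockwise (seen from above) to lock it, and let go. Leave the orange and blue modules and the black eyepiece standing where they are.

Things in the scene. Friction and masses are not known exactly. Their poses are not given: they have to be found in the camera images.
- lamp_green: The lamp module to fit, loose, about 180 g, standing upright. Origin: centre of its underside, z up. Bottom up: metal shank 34 mm across, z 0 to 28 mm; two opposite lugs along x, 60 mm tip to tip, 12 mm wide, z 10 to 18; green round flange 80 mm across, z 28 to 34; grip bar on top. The same after a half turn. Its x starts within 35 degrees of world x. The three modules swap places.
- lamp_grip (a point): Centre of the green module's black upright grip bar (green stripe on top), 55 mm above the module's origin. The bar is 60 mm long along the module's x, exactly above the lugs, 14 mm wide along y, and reaches from the flange, 34 mm, to 70 mm above the origin.
- lamp_orange: Bystander: a module of the same shape and size with an orange flange. Leave it alone.
- lamp_blue: Bystander: a module of the same shape and size with a blue flange. Leave it alone.
- eyepiece: Bystander: a loose black eyepiece standing upright, 46 mm across, 56 mm tall, origin at the centre of its underside. Leave it alone.
- light_source: Fixed white housing 180 (x) by 160 (y) by 60 mm high, origin at the centre of its underside, z up, yaw within 20 degrees of the world's. Amid its top stands the socket's aluminium collar, 90 mm across, 36 mm high. The socket's two slots lie along the housing's x; black lines on the top point to them. Red lines along y show where the grip bar points when locked.
- socket (a point): Centre of the collar's top face, 96 mm above the bench, axes as the housing. Hole 42 mm across in a lip 6 mm thick, with slots at +x and -x, 20 mm wide at the hole, 40 mm at their outer end, reaching out to 72 mm across; below, a cavity to 36 mm deep. Seated, the flange rests on the collar, the module's origin 28 mm below this point, its lugs 4 mm clear of the lip.
- socket_floor (a point): Centre of the cavity's floor, 36 mm below the socket point. How the lock behaves: from the slots the seated module turns freely clockwise seen from above, until stops end the turn about 92 to 105 degrees on; the other way it is blocked within about 20 degrees. No spring or detent: it stays where it is left.
Things that resemble listed ones, but are neither listed nor needed, are in the scene too. There is more than one size of the lamp_green; the job needs the middle-sized.

How it is judged:
At the end, for the whole second after the job is handed in: The green module stands upright (within 5 degrees) in the socket, its flange on the collar within 3.5 mm, centred within 10 mm, turned so that its grip bar points along the red lines (the housing's y axis) within 25 degrees, at rest (z of lamp_green in the frame of socket below -0.0245 m and horizontal distance between lamp_green and socket below 0.01 m and angle between the x axis of lamp_green and the y axis of light_source, either way round below 0.44 rad and angle between lamp_green's own z axis and vertical below 0.09 rad and linear speed of lamp_green below 0.02 m/s); the robot touches nothing.
It fails at once if the orange module is moved by more than 25 mm (distance of lamp_orange from where it was at the start of the episode above 0.025 m).
It fails at once if the blue module is moved by more than 25 mm (distance of lamp_blue from where it was at the start of the episode above 0.025 m).
It fails at once if the eyepiece is moved by more than 25 mm (distance of eyepiece from where it was at the start of the episode above 0.025 m).
It also fails if it takes over 54 s, if anything falls off the work surface, if the arm or the gripper's body presses on something with over 40 N, if the wrist force passes 120 N, or if a joint passes its speed limit or range.

## Working session

There is one attempt and no reset: what is moved stays moved. The work goes in short steps, Python scripts to look and compute and a tool call to move; the robot and the scene stay as the last step left them, time stands still between calls to the robot, and variables do not carry over. Pictures are saved under pics/ and viewed, and the job is handed in when it is done.

Besides the shell and the picture viewer there is one more tool, called after ">>>" as name([rows], argument=value, ...), one row to a line, values as JSON. step_arm: Moves the arm, as the interface text tells. Its arguments: {"type":"object","properties":{"plan":{"type":"array"},"force":{"type":"number"}},"required":["plan"]}

```bash
mkdir -p pics
cat > h.py <<'E'
from cell import arm
import numpy as np, cv2
def grab(n,tag):
    im,d=arm.get_image(n); cv2.imwrite(f'pics/{tag}.png',im[:,:,::-1]); np.savez(f'{tag}.npz',im=im,d=d); c=arm.calibration(n); return im,d,c
def world(d,c):
    K=np.array(c['mtx']);R=np.array(c['R']);t=np.array(c['t'])
    v,u=np.mgrid[:d.shape[0],:d.shape[1]]
    P=np.stack([(u-K[0,2])/K[0,0]*d,(v-K[1,2])/K[1,1]*d,d],-1)
    return (P-t)@R
E
python3 - <<'E'
from h import *
print(arm.observe())
for n in('top','side'):
    im,d,c=grab(n,n+'0'); print(n,c)
E
```

```text
{'clock': 0.0, 'joints': array([ 1.10436808,  0.43521338,  0.02493922,  1.57405301, -0.01161214,
        1.13401267, -0.07511754]), 'dq': array([ 0.00012009,  0.00029106, -0.00068748,  0.00012636, -0.00071996,
        0.00119032,  0.00105519]), 'joint_efforts': array([-1.17896707e-03, -6.67858458e+01,  9.84783545e-01, -3.14458787e+01,
       -6.06735097e-02,  4.26524284e-02,  1.25378838e-04]), 'position': array([ 0.22221734, -0.58366781,  0.24796757]), 'ee_rot': array([-3.08830470e+00, -5.67988585e-01,  6.14075763e-04]), 'force': array([-0.08170052,  0.46206591,  0.22317708]), 'ft_torque': array([ 0.02825562, -0.01955711, -0.04294464]), 'width': 0.9999412007601154}
top {'mtx': array([[373.55624801,   0.        , 321.85839379],
       [  0.        , 373.55624801, 195.8440275 ],
       [  0.        ,   0.        ,   1.        ]]), 'R': array([[ 0.00514739, -0.99998107,  0.00337102],
       [-0.99273594, -0.00551526, -0.12018711],
       [ 0.12020343, -0.00272788, -0.99274553]]), 't': array([-0.0476382 ,  0.40654259,  0.87103862])}
side {'mtx': array([[389.89896405,   0.        , 321.66667269],
       [  0.        , 389.89896405, 195.05145505],
       [  0.        ,   0.        ,   1.        ]]), 'R': array([[-0.79520341, -0.60632746, -0.0043072 ],
       [-0.46737112,  0.6174556 , -0.63270279],
       [ 0.38628458, -0.50111436, -0.77438274]]), 't': array([0.2956203 , 0.27866745, 0.68676345])}
```

View pics/top0.png

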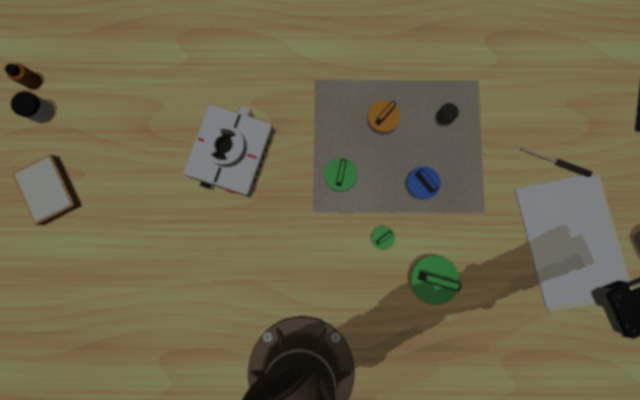

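View pics/side0.png

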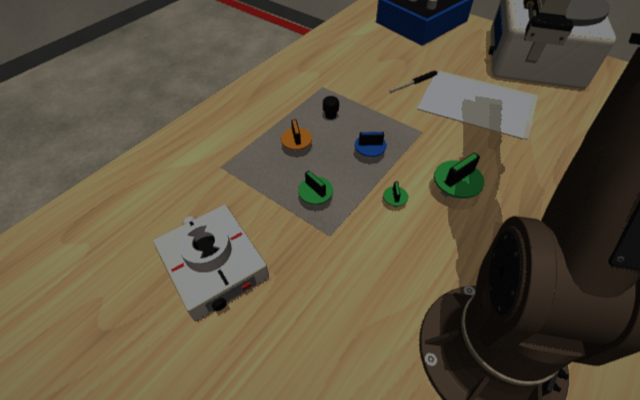

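The top view shows three green modules: the middle-sized one at (341,174) on the mat, a small one at (383,237) and a large one at (435,279). Orange is at (384,116), blue at (424,182) and the eyepiece at (447,114). The light source is at (228,147), with its slots along the black lines at (237,120) and (218,173).

```bash
cat > meas.py <<'E'
from h import *
def axis(P):
    (c,s,a)=cv2.minAreaRect((P[:,:2]*1000).astype(np.float32))
    C=np.cov((P[:,:2]-P[:,:2].mean(0)).T); w,V=np.linalg.eigh(C); v=V[:,1]
    return np.array(c)/1000,np.array(s),a,np.degrees(np.arctan2(v[1],v[0])),P[:,:2].mean(0)
E
python3 - <<'E'
from meas import *
seed={'top':((341,174),(228,147)),'side':((316,190),(207,255))}
for n in('top','side'):
    z=np.load(n+'0.npz');im=z['im'];d=z['d'];W=world(d,arm.calibration(n))
    hsv=cv2.cvtColor(im,cv2.COLOR_RGB2HSV)
    v,u=np.mgrid[:400,:640]
    (a,b),(e,f)=seed[n]
    near=np.hypot(u-a,v-b)<30
    g=near&(hsv[...,0]>45)&(hsv[...,0]<85)&(hsv[...,1]>100)
    gf=g&(W[...,2]<.045)&(W[...,2]>.02)
    P=W[gf]; print(n,'flange n',len(P),'z med',np.median(P[:,2]),'circ',cv2.minEnclosingCircle((P[:,:2]*1000).astype(np.float32)))
    bar=near&(W[...,2]>.058)&(W[...,2]<0.09); P=W[bar]; print(' bar',len(P),'z',np.percentile(P[:,2],[10,50,90]),axis(P))
    nh=np.hypot(u-e,v-f)<75
    col=nh&(W[...,2]>.088)&(W[...,2]<.11); P=W[col]; print(' collar',len(P),np.median(P[:,2]),cv2.minEnclosingCircle((P[:,:2]*1000).astype(np.float32)))
    top=nh&(W[...,2]>.052)&(W[...,2]<.068); P=W[top]; print(' housing',len(P),np.median(P[:,2]),axis(P))
    red=nh&((hsv[...,0]<8)|(hsv[...,0]>172))&(hsv[...,1]>130)&(W[...,2]>.05)&(W[...,2]<.07); P=W[red]
    print(' red',len(P),axis(P))
    cw=cv2.minEnclosingCircle((W[col][:,:2]*1000).astype(np.float32))[0]
    r=np.hypot(W[...,0]-cw[0]/1000,W[...,1]-cw[1]/1000)
    bl=nh&(hsv[...,2]<50)&(W[...,2]>.055)&(W[...,2]<.065)&(r>.05)&(r<.075); P=W[bl]
    print(' black',len(P), axis(P) if len(P)>3 else '')
    x0,y0=e-80,f-75
    cv2.imwrite(f'pics/{n}_src.png',cv2.resize(im[max(0,y0):y0+150,x0:x0+160,::-1],(640,600),interpolation=cv2.INTER_CUBIC))
E
```

```text
top flange n 623 z med 0.03395568058779232 circ ((458.7719421386719, -88.82392883300781), 38.3310661315918)
 bar 159 z [0.06712675 0.06964971 0.07181711] (array([ 0.45983551, -0.08795728]), array([13.96539879, 59.72716141]), 78.31549835205078, np.float64(168.87125601239165), array([ 0.45891792, -0.08772381]))
 collar 868 0.09592292364485484 ((514.9773559570312, 177.42422485351562), 45.76128387451172)
 housing 4082 0.0599004658047901 (array([0.51503094, 0.17755222]), array([160.77420044, 180.90707397]), 72.13456726074219, np.float64(159.07754115252354), array([0.51022044, 0.17450209]))
 red 8 (array([0.51519769, 0.17909482]), array([134.00219727,   1.59507358]), 72.11650848388672, np.float64(72.05197731572913), array([0.51074012, 0.16553536]))
 black 8 (array([0.5119151 , 0.17709074]), array([  1.24619889, 141.26960754]), 71.84613037109375, np.float64(162.12998151435832), array([0.48338622, 0.18643815]))
side flange n 533 z med 0.03438639402962776 circ ((459.0809326171875, -89.42205047607422), 40.466976165771484)
 bar 187 z [0.06194759 0.0693849  0.07132926] (array([ 0.45804236, -0.08858018]), array([14.44584942, 59.42414856]), 78.49290466308594, np.float64(168.96484862710537), array([ 0.45594509, -0.08662625]))
 collar 1229 0.09600319406242816 ((514.08447265625, 175.3161163330078), 46.483333587646484)
 housing 5192 0.06014295928942284 (array([0.51291595, 0.17608649]), array([159.92163086, 182.88339233]), 72.13681030273438, np.float64(166.88247517065287), array([0.49925971, 0.18507554]))
 red 60 (array([0.51411963, 0.17475842]), array([143.11329651,   7.78702927]), 71.29682922363281, np.float64(71.90595128781017), array([0.51525296, 0.1782227 ]))
 black 31 (array([0.45440756, 0.19412511]), array([ 4.5491724 , 23.46066284]), 73.01683044433594, np.float64(162.5665651730097), array([0.45505702, 0.19406672]))
```

```bash
cat > tgt.py <<'E'
from h import *
from scipy.spatial.transform import Rotation as Ro
def to(p,yaw_y):
    "tool-frame shift (cm) to world p, and wz units to bring tool y to yaw_y deg (world), tool down"
    s=arm.observe(); R=Ro.from_rotvec(s['ee_rot']).as_matrix()
    d=R.T@(np.array(p)-s['position'])*100
    cur=np.degrees(np.arctan2(R[1,1],R[0,1]))
    x=np.array([np.sin(np.radians(yaw_y)),-np.cos(np.radians(yaw_y)),0]); y=np.array([np.cos(np.radians(yaw_y)),np.sin(np.radians(yaw_y)),0])
    T=np.stack([x,y,[0,0,-1]],1)
    w=Ro.from_matrix(R.T@T).as_rotvec(degrees=True)/6
    print('t',s['clock'],'pos',s['position'].round(4),'yaw_y',cur.round(2),'tilt',R[:,2].round(4),'w',s['width'],'F',s['force'].round(2))
    print('shift cm',d.round(2),'turn units',w.round(2),'joints',s['joints'].round(3))
E
python3 -c "
from tgt import *
to((.459,-.0885,.22),78.4)"
```

```text
Traceback (most recent call last):
  File "tgt.py", line 10, in to
    w=Ro.from_matrix(R.T@T).as_rotvec(degrees=True)/6
      ~~~~~~~~~~~~~~^^^^^^^
  File "scipy/spatial/transform/_rotation.pyx", line 1143, in scipy.spatial.transform._rotation.Rotation.from_matrix
ValueError: Non-positive determinant (left-handed or null coordinate frame) in rotation matrix 0: [[ 8.43968652e-01  5.36392487e-01  1.19307426e-04]
 [ 5.36391815e-01 -8.43967908e-01  1.41101672e-03]
 [-8.57550408e-04  1.12685835e-03  9.99998997e-01]].
```

>>> step_arm([
  {"tx": 2, "ty": -1.9},
  {"tx": 2, "ty": -1.9},
  {"tx": 2, "ty": -1.9},
  {"tx": 2, "ty": -1.9},
  {"tx": 2, "ty": -1.9},
  {"tx": 2, "ty": -1.9},
  {"tx": 2, "ty": -1.9},
  {"tx": 2, "ty": -1.9},
  {"tx": 2, "ty": -1.9},
  {"tx": 2, "ty": -1.9},
])

```text
invalid input at $.plan[0]: expected keys wx, wy, wz, tx, ty, tz, hand
```

```bash
python3 -c "
from tgt import *
to((.459,-.0885,.22),78.4)"
```

```text
Traceback (most recent call last):
  File "tgt.py", line 10, in to
    w=Ro.from_matrix(R.T@T).as_rotvec(degrees=True)/6
      ~~~~~~~~~~~~~~^^^^^^^
  File "scipy/spatial/transform/_rotation.pyx", line 1143, in scipy.spatial.transform._rotation.Rotation.from_matrix
ValueError: Non-positive determinant (left-handed or null coordinate frame) in rotation matrix 0: [[ 8.43968652e-01  5.36392487e-01  1.19307426e-04]
 [ 5.36391815e-01 -8.43967908e-01  1.41101672e-03]
 [-8.57550408e-04  1.12685835e-03  9.99998997e-01]].
```

```bash
sed -i 's/x=np.array(\[np.sin(np.radians(yaw_y)),-np.cos/x=np.array([-np.sin(np.radians(yaw_y)),np.cos/' tgt.py; python3 -c "
from tgt import *
to((.459,-.0885,.22),78.4)"
```

```text
t 0.1 pos [ 0.2222 -0.5837  0.248 ] yaw_y -69.16 tilt [-6.0e-04  1.3e-03 -1.0e+00] w 1.0003432699507186 F [-0.51 -0.18  0.26]
shift cm [ 39.75 -37.85   2.85] turn units [-1.000e-02 -2.000e-02 -2.459e+01] joints [ 1.104  0.435  0.025  1.574 -0.012  1.134 -0.075]
```

>>> step_arm([
  {"wx": 0, "wy": 0, "wz": 0, "tx": 2, "ty": -1.9, "tz": 0, "hand": 1},
  {"wx": 0, "wy": 0, "wz": 0, "tx": 2, "ty": -1.9, "tz": 0, "hand": 1},
  {"wx": 0, "wy": 0, "wz": 0, "tx": 2, "ty": -1.9, "tz": 0, "hand": 1},
  {"wx": 0, "wy": 0, "wz": 0, "tx": 2, "ty": -1.9, "tz": 0, "hand": 1},
  {"wx": 0, "wy": 0, "wz": 0, "tx": 2, "ty": -1.9, "tz": 0, "hand": 1},
  {"wx": 0, "wy": 0, "wz": 0, "tx": 2, "ty": -1.9, "tz": 0, "hand": 1},
  {"wx": 0, "wy": 0, "wz": 0, "tx": 2, "ty": -1.9, "tz": 0, "hand": 1},
  {"wx": 0, "wy": 0, "wz": 0, "tx": 2, "ty": -1.9, "tz": 0, "hand": 1},
  {"wx": 0, "wy": 0, "wz": 0, "tx": 2, "ty": -1.9, "tz": 0, "hand": 1},
  {"wx": 0, "wy": 0, "wz": 0, "tx": 2, "ty": -1.9, "tz": 0, "hand": 1},
])

```text
clock: 0.93
position: [0.3419, -0.334, 0.2485]
ee_rot: [-3.089, -0.568, 0.001]
force: [-0.1, 0.7, -0.9]
width: 0.997
```

```bash
python3 -c "
from tgt import *
to((.459,-.0885,.22),78.4)"
```

```text
t 0.9333 pos [ 0.3419 -0.334   0.2485] yaw_y -69.16 tilt [-4.e-04  2.e-04 -1.e+00] w 0.9967208789185699 F [-0.11  0.66 -0.91]
shift cm [ 19.68 -18.77   2.85] turn units [-1.000e-02 -0.000e+00 -2.459e+01] joints [ 0.748  0.203 -0.102  1.912  0.024  1.028 -0.571]
```

>>> step_arm([
  {"wx": 0, "wy": 0, "wz": 0, "tx": 2, "ty": -1.9, "tz": 0, "hand": 1},
  {"wx": 0, "wy": 0, "wz": 0, "tx": 2, "ty": -1.9, "tz": 0, "hand": 1},
  {"wx": 0, "wy": 0, "wz": 0, "tx": 2, "ty": -1.9, "tz": 0, "hand": 1},
  {"wx": 0, "wy": 0, "wz": 0, "tx": 2, "ty": -1.9, "tz": 0, "hand": 1},
  {"wx": 0, "wy": 0, "wz": 0, "tx": 2, "ty": -1.9, "tz": 0, "hand": 1},
  {"wx": 0, "wy": 0, "wz": 0, "tx": 2, "ty": -1.9, "tz": 0, "hand": 1},
  {"wx": 0, "wy": 0, "wz": 0, "tx": 2, "ty": -1.9, "tz": 0, "hand": 1},
  {"wx": 0, "wy": 0, "wz": 0, "tx": 2, "ty": -1.9, "tz": 0, "hand": 1},
  {"wx": 0, "wy": 0, "wz": 0, "tx": 2, "ty": -1.9, "tz": 0, "hand": 1},
  {"wx": 0, "wy": 0, "wz": 0, "tx": 2, "ty": -1.9, "tz": 0, "hand": 1},
])

```text
clock: 1.77
position: [0.4611, -0.0854, 0.2485]
ee_rot: [-3.09, -0.568, 0.001]
force: [1.0, 0.7, 0.4]
width: 0.998
```

>>> step_arm([
  {"wx": 0, "wy": 0, "wz": -1, "tx": 0, "ty": 0, "tz": 0, "hand": 0.6},
  {"wx": 0, "wy": 0, "wz": -1, "tx": 0, "ty": 0, "tz": 0, "hand": 0.6},
  {"wx": 0, "wy": 0, "wz": -1, "tx": 0, "ty": 0, "tz": 0, "hand": 0.6},
  {"wx": 0, "wy": 0, "wz": -1, "tx": 0, "ty": 0, "tz": 0, "hand": 0.6},
  {"wx": 0, "wy": 0, "wz": -1, "tx": 0, "ty": 0, "tz": 0, "hand": 0.6},
  {"wx": 0, "wy": 0, "wz": -1, "tx": 0, "ty": 0, "tz": 0, "hand": 0.6},
  {"wx": 0, "wy": 0, "wz": -1, "tx": 0, "ty": 0, "tz": 0, "hand": 0.6},
  {"wx": 0, "wy": 0, "wz": -1, "tx": 0, "ty": 0, "tz": 0, "hand": 0.6},
  {"wx": 0, "wy": 0, "wz": -1, "tx": 0, "ty": 0, "tz": 0, "hand": 0.6},
  {"wx": 0, "wy": 0, "wz": -1, "tx": 0, "ty": 0, "tz": 0, "hand": 0.6},
])

```text
clock: 2.6
position: [0.4607, -0.0867, 0.2485]
ee_rot: [-2.386, -2.043, 0.001]
force: [-0.2, 0.1, -0.4]
width: 0.601
```

>>> step_arm([
  {"wx": 0, "wy": 0, "wz": -1, "tx": 0, "ty": 0, "tz": 0, "hand": 0.6},
  {"wx": 0, "wy": 0, "wz": -1, "tx": 0, "ty": 0, "tz": 0, "hand": 0.6},
  {"wx": 0, "wy": 0, "wz": -1, "tx": 0, "ty": 0, "tz": 0, "hand": 0.6},
  {"wx": 0, "wy": 0, "wz": -1, "tx": 0, "ty": 0, "tz": 0, "hand": 0.6},
  {"wx": 0, "wy": 0, "wz": -1, "tx": 0, "ty": 0, "tz": 0, "hand": 0.6},
  {"wx": 0, "wy": 0, "wz": -1, "tx": 0, "ty": 0, "tz": 0, "hand": 0.6},
  {"wx": 0, "wy": 0, "wz": -1, "tx": 0, "ty": 0, "tz": 0, "hand": 0.6},
  {"wx": 0, "wy": 0, "wz": -1, "tx": 0, "ty": 0, "tz": 0, "hand": 0.6},
  {"wx": 0, "wy": 0, "wz": -1, "tx": 0, "ty": 0, "tz": 0, "hand": 0.6},
  {"wx": 0, "wy": 0, "wz": -1, "tx": 0, "ty": 0, "tz": 0, "hand": 0.6},
])

```text
clock: 3.43
position: [0.4607, -0.0867, 0.2484]
ee_rot: [-1.045, -2.962, 0.0]
force: [0.0, 0.5, 0.1]
width: 0.599
```

```bash
python3 -c "
from tgt import *
to((.459,-.0885,.12),78.4)"
```

```text
t 3.4333 pos [ 0.4607 -0.0867  0.2484] yaw_y 51.13 tilt [-7.e-04  0.e+00 -1.e+00] w 0.5987741531588404 F [0.01 0.47 0.15]
shift cm [ 0.02 -0.24 12.85] turn units [-0.   -0.01 -4.55] joints [ 0.597  0.246 -0.627  1.899  0.166  1.048  0.794]
```

>>> step_arm([
  {"wx": 0, "wy": 0, "wz": -0.9, "tx": 0, "ty": 0, "tz": 0, "hand": 0.6},
  {"wx": 0, "wy": 0, "wz": -0.9, "tx": 0, "ty": 0, "tz": 1, "hand": 0.6},
  {"wx": 0, "wy": 0, "wz": -0.9, "tx": 0, "ty": 0, "tz": 1, "hand": 0.6},
  {"wx": 0, "wy": 0, "wz": -0.9, "tx": 0, "ty": 0, "tz": 1, "hand": 0.6},
  {"wx": 0, "wy": 0, "wz": -0.95, "tx": 0, "ty": 0, "tz": 1, "hand": 0.6},
  {"wx": 0, "wy": 0, "wz": 0, "tx": 0, "ty": 0, "tz": 1, "hand": 0.6},
  {"wx": 0, "wy": 0, "wz": 0, "tx": 0, "ty": 0, "tz": 1, "hand": 0.6},
  {"wx": 0, "wy": 0, "wz": 0, "tx": 0, "ty": 0, "tz": 1, "hand": 0.6},
  {"wx": 0, "wy": 0, "wz": 0, "tx": 0, "ty": 0, "tz": 1, "hand": 0.6},
  {"wx": 0, "wy": 0, "wz": 0, "tx": 0, "ty": 0, "tz": 1, "hand": 0.6},
])

```text
clock: 4.27
position: [0.461, -0.0866, 0.1578]
ee_rot: [-0.327, -3.124, 0.0]
force: [-0.1, -0.1, -0.1]
width: 0.602
```

```bash
python3 -c "
from tgt import *
to((.459,-.0885,.061),78.4)
for n in ('top','side'): grab(n,n+'1')"
```

```text
t 4.2667 pos [ 0.461  -0.0866  0.1578] yaw_y 78.06 tilt [-1.e-04 -1.e-04 -1.e+00] w 0.6016260505219884 F [-0.08 -0.08 -0.13]
shift cm [ 0.16 -0.22  9.68] turn units [-0.   -0.   -0.06] joints [ 0.607  0.375 -0.674  2.013  0.308  0.854  1.124]
```

View pics/side1.png

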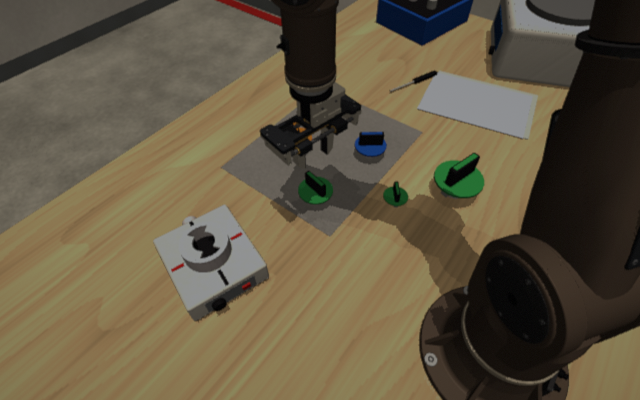

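The side view shows the gripper above the green module at (316,190), with the jaws across the bar. I'm descending now.

>>> step_arm([
  {"wx": 0, "wy": 0, "wz": 0, "tx": 0.16, "ty": -0.22, "tz": 1, "hand": 0.6},
  {"wx": 0, "wy": 0, "wz": 0, "tx": 0, "ty": 0, "tz": 1.2, "hand": 0.6},
  {"wx": 0, "wy": 0, "wz": 0, "tx": 0, "ty": 0, "tz": 1.2, "hand": 0.6},
  {"wx": 0, "wy": 0, "wz": 0, "tx": 0, "ty": 0, "tz": 1.2, "hand": 0.6},
  {"wx": 0, "wy": 0, "wz": 0, "tx": 0, "ty": 0, "tz": 1.2, "hand": 0.6},
  {"wx": 0, "wy": 0, "wz": 0, "tx": 0, "ty": 0, "tz": 1.2, "hand": 0.6},
  {"wx": 0, "wy": 0, "wz": 0, "tx": 0, "ty": 0, "tz": 1.2, "hand": 0.6},
  {"wx": 0, "wy": 0, "wz": 0, "tx": 0, "ty": 0, "tz": 0.8, "hand": 0.6},
  {"wx": 0, "wy": 0, "wz": 0, "tx": 0, "ty": 0, "tz": 0.5, "hand": 0.6},
  {"wx": 0, "wy": 0, "wz": 0, "tx": 0, "ty": 0, "tz": 0.3, "hand": 0.6},
])

```text
clock: 5.2
position: [0.4589, -0.0885, 0.0602]
ee_rot: [-0.325, -3.124, -0.0]
force: [0.1, -0.7, -0.4]
width: 0.601
```

>>> step_arm([
  {"wx": 0, "wy": 0, "wz": 0, "tx": 0, "ty": 0, "tz": 0, "hand": 0},
  {"wx": 0, "wy": 0, "wz": 0, "tx": 0, "ty": 0, "tz": 0, "hand": 0},
  {"wx": 0, "wy": 0, "wz": 0, "tx": 0, "ty": 0, "tz": 0, "hand": 0},
  {"wx": 0, "wy": 0, "wz": 0, "tx": 0, "ty": 0, "tz": 0, "hand": 0},
  {"wx": 0, "wy": 0, "wz": 0, "tx": 0, "ty": 0, "tz": 0, "hand": 0},
  {"wx": 0, "wy": 0, "wz": 0, "tx": 0, "ty": 0, "tz": 0, "hand": 0},
  {"wx": 0, "wy": 0, "wz": 0, "tx": 0, "ty": 0, "tz": 0, "hand": 0},
  {"wx": 0, "wy": 0, "wz": 0, "tx": 0, "ty": 0, "tz": 0, "hand": 0},
  {"wx": 0, "wy": 0, "wz": 0, "tx": 0, "ty": 0, "tz": 0, "hand": 0},
  {"wx": 0, "wy": 0, "wz": 0, "tx": 0, "ty": 0, "tz": 0, "hand": 0},
], force=30)

```text
clock: 6.03
position: [0.4589, -0.0886, 0.0607]
ee_rot: [-0.325, -3.125, 0.0]
force: [-0.3, 0.1, -0.6]
width: 0.154
```

```bash
python3 -c "
from tgt import *
to((.5145,.1765,.20),72.1)"
```

```text
t 6.0333 pos [ 0.4589 -0.0886  0.0607] yaw_y 78.13 tilt [-3.e-04 -1.e-04 -1.e+00] w 0.1536218828130554 F [-0.26  0.1  -0.6 ]
shift cm [ 1.000e-02  2.708e+01 -1.394e+01] turn units [-0.   -0.    1.01] joints [ 0.513  0.517 -0.572  2.11   0.465  0.639  0.984]
```

The opening of 0.154 is about 14 mm, so the bar is held. Next is the lift and the transfer.

>>> step_arm([
  {"wx": 0, "wy": 0, "wz": 0, "tx": 0, "ty": 0, "tz": -0.5, "hand": 0},
  {"wx": 0, "wy": 0, "wz": 0, "tx": 0, "ty": 0, "tz": -1, "hand": 0},
  {"wx": 0, "wy": 0, "wz": 0, "tx": 0, "ty": 0, "tz": -1.6, "hand": 0},
  {"wx": 0, "wy": 0, "wz": 0, "tx": 0, "ty": 0, "tz": -1.8, "hand": 0},
  {"wx": 0, "wy": 0, "wz": 0, "tx": 0, "ty": 0, "tz": -1.8, "hand": 0},
  {"wx": 0, "wy": 0, "wz": 0, "tx": 0, "ty": 0, "tz": -1.8, "hand": 0},
  {"wx": 0, "wy": 0, "wz": 0, "tx": 0, "ty": 0, "tz": -1.8, "hand": 0},
  {"wx": 0, "wy": 0, "wz": 0, "tx": 0, "ty": 0, "tz": -1.8, "hand": 0},
  {"wx": 0, "wy": 0, "wz": 0, "tx": 0, "ty": 0, "tz": -1.4, "hand": 0},
  {"wx": 0, "wy": 0, "wz": 0, "tx": 0, "ty": 0, "tz": -0.5, "hand": 0},
])

```text
clock: 6.87
position: [0.4599, -0.0882, 0.2034]
ee_rot: [0.324, 3.122, -0.001]
force: [0.5, 1.4, -1.8]
width: 0.153
```

>>> step_arm([
  {"wx": 0, "wy": 0, "wz": 0, "tx": 0, "ty": 1.0, "tz": 0, "hand": 0},
  {"wx": 0, "wy": 0, "wz": 0, "tx": 0, "ty": 2, "tz": 0, "hand": 0},
  {"wx": 0, "wy": 0, "wz": 0, "tx": 0, "ty": 2, "tz": 0, "hand": 0},
  {"wx": 0, "wy": 0, "wz": 0, "tx": 0, "ty": 2, "tz": 0, "hand": 0},
  {"wx": 0, "wy": 0, "wz": 0, "tx": 0, "ty": 2, "tz": 0, "hand": 0},
  {"wx": 0, "wy": 0, "wz": 0, "tx": 0, "ty": 2, "tz": 0, "hand": 0},
  {"wx": 0, "wy": 0, "wz": 0, "tx": 0, "ty": 2, "tz": 0, "hand": 0},
  {"wx": 0, "wy": 0, "wz": 0, "tx": 0, "ty": 2, "tz": 0, "hand": 0},
  {"wx": 0, "wy": 0, "wz": 0, "tx": 0, "ty": 2, "tz": 0, "hand": 0},
  {"wx": 0, "wy": 0, "wz": 0, "tx": 0, "ty": 2, "tz": 0, "hand": 0},
])

```text
clock: 7.7
position: [0.4973, 0.0992, 0.1997]
ee_rot: [-0.323, -3.123, 0.0]
force: [0.0, -1.2, -2.5]
width: 0.152
```

```bash
python3 -c "
from tgt import *
to((.5145,.1765,.20),72.1)
for n in ('top','side'): grab(n,n+'2')"
```

```text
t 7.7 pos [0.4973 0.0992 0.1997] yaw_y 78.18 tilt [-1.8e-03  1.0e-04 -1.0e+00] w 0.1519248569524559 F [ 0.02 -1.18 -2.5 ]
shift cm [-0.1   7.92 -0.03] turn units [-0.   -0.02  1.01] joints [ 0.261  0.394 -0.733  1.874  0.311  0.992  0.757]
```

View pics/side2.png

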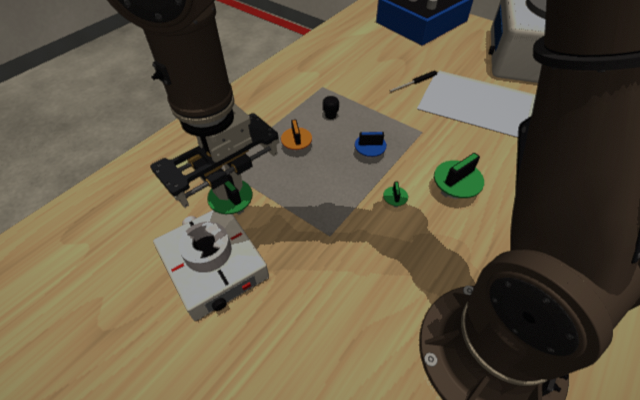

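The module is held upright at (230,195). I'm moving it over the socket.

>>> step_arm([
  {"wx": 0, "wy": 0, "wz": 0, "tx": -0.1, "ty": 1.5, "tz": 0, "hand": 0},
  {"wx": 0, "wy": 0, "wz": 0, "tx": 0, "ty": 1.5, "tz": 0, "hand": 0},
  {"wx": 0, "wy": 0, "wz": 0, "tx": 0, "ty": 1.5, "tz": 0, "hand": 0},
  {"wx": 0, "wy": 0, "wz": 0, "tx": 0, "ty": 1.5, "tz": 0, "hand": 0},
  {"wx": 0, "wy": 0, "wz": 0, "tx": 0, "ty": 1.2, "tz": 0, "hand": 0},
  {"wx": 0, "wy": 0, "wz": 0, "tx": 0, "ty": 0.7, "tz": 0, "hand": 0},
  {"wx": 0, "wy": 0, "wz": 0.5, "tx": 0, "ty": 0, "tz": 0, "hand": 0},
  {"wx": 0, "wy": 0, "wz": 0.5, "tx": 0, "ty": 0, "tz": 0, "hand": 0},
  {"wx": 0, "wy": 0, "wz": 0, "tx": 0, "ty": 0, "tz": 0, "hand": 0},
  {"wx": 0, "wy": 0, "wz": 0, "tx": 0, "ty": 0, "tz": 0, "hand": 0},
])

```text
clock: 8.63
position: [0.5151, 0.1742, 0.2004]
ee_rot: [-0.486, -3.103, 0.001]
force: [0.2, -0.6, -1.7]
width: 0.148
```

```bash
python3 -c "
from tgt import *
to((.5145,.1765,.18),72.1)
for n in ('top','side'):
    im,d,c=grab(n,n+'3'); W=world(d,c)
    hsv=cv2.cvtColor(im,cv2.COLOR_RGB2HSV)
    g=(hsv[...,0]>45)&(hsv[...,0]<85)&(hsv[...,1]>90)&(W[...,2]>.13)&(W[...,2]<.2)&(np.abs(W[...,0]-.51)<.1)&(np.abs(W[...,1]-.18)<.1)
    P=W[g];print(n,len(P)); 
    if len(P)>5: print(np.percentile(P[:,2],[5,50,95]),cv2.minEnclosingCircle((P[:,:2]*1000).astype(np.float32)))
im=cv2.imread('pics/side3.png')
cv2.imwrite('pics/side3c.png',cv2.resize(im[110:330,120:330],(570,597),interpolation=cv2.INTER_CUBIC))
"
```

```text
t 8.6333 pos [0.5151 0.1742 0.2004] yaw_y 72.21 tilt [-5.e-04 -7.e-04 -1.e+00] w 0.14801409309841929 F [ 0.17 -0.64 -1.75]
shift cm [0.13 0.21 2.04] turn units [-0.01 -0.    0.02] joints [ 0.088  0.445 -0.699  1.792  0.33   1.026  0.524]
top 0
side 780
[0.17238534 0.17407661 0.17648262] ((513.6723022460938, 173.3309783935547), 39.87837600708008)
```

View pics/side3c.png

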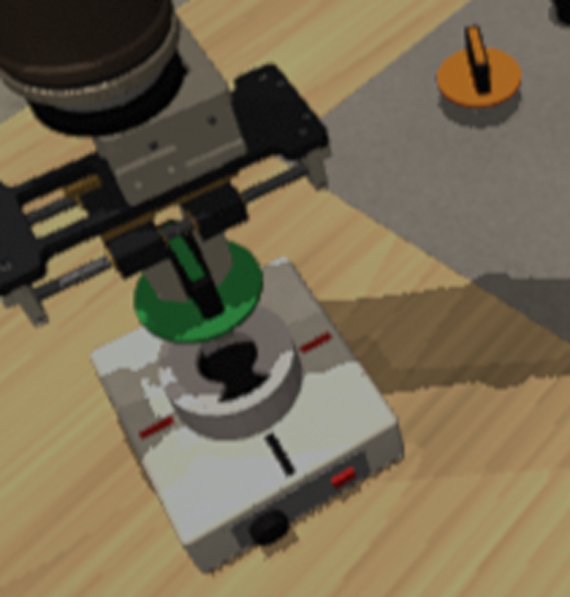

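View pics/top3.png

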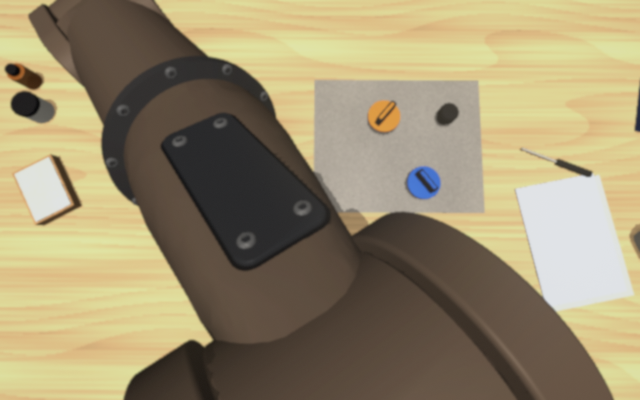

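The side view shows the module over the collar, about 2.4 mm short in y. The slots at (225,365) in the crop line up with the bar. I'll correct the offset and descend.

>>> step_arm([
  {"wx": 0, "wy": 0, "wz": 0, "tx": 0.07, "ty": 0.22, "tz": 0.4, "hand": 0},
  {"wx": 0, "wy": 0, "wz": 0, "tx": 0, "ty": 0, "tz": 0.6, "hand": 0},
  {"wx": 0, "wy": 0, "wz": 0, "tx": 0, "ty": 0, "tz": 0.6, "hand": 0},
  {"wx": 0, "wy": 0, "wz": 0, "tx": 0, "ty": 0, "tz": 0.6, "hand": 0},
  {"wx": 0, "wy": 0, "wz": 0, "tx": 0, "ty": 0, "tz": 0.6, "hand": 0},
  {"wx": 0, "wy": 0, "wz": 0, "tx": 0, "ty": 0, "tz": 0.5, "hand": 0},
  {"wx": 0, "wy": 0, "wz": 0, "tx": 0, "ty": 0, "tz": 0.2, "hand": 0},
  {"wx": 0, "wy": 0, "wz": 0, "tx": 0, "ty": 0, "tz": 0, "hand": 0},
  {"wx": 0, "wy": 0, "wz": 0, "tx": 0, "ty": 0, "tz": 0, "hand": 0},
  {"wx": 0, "wy": 0, "wz": 0, "tx": 0, "ty": 0, "tz": 0, "hand": 0},
])

```text
clock: 9.57
position: [0.5155, 0.177, 0.166]
ee_rot: [0.488, 3.103, 0.0]
force: [-0.3, 0.3, -1.8]
width: 0.149
```

```bash
python3 -c "
from tgt import *
to((.515,.1766,.1287),72.1)
n='side'
im,d,c=grab(n,n+'4'); W=world(d,c)
hsv=cv2.cvtColor(im,cv2.COLOR_RGB2HSV)
g=(hsv[...,0]>45)&(hsv[...,0]<85)&(hsv[...,1]>90)&(W[...,2]>.1)&(W[...,2]<.15)&(np.abs(W[...,0]-.51)<.1)&(np.abs(W[...,1]-.18)<.1)
P=W[g];print(n,len(P)); 
print(np.percentile(P[:,2],[5,50,95]),cv2.minEnclosingCircle((P[:,:2]*1000).astype(np.float32)))
im=cv2.imread('pics/side4.png')
cv2.imwrite('pics/side4c.png',cv2.resize(im[110:330,120:330],(570,597),interpolation=cv2.INTER_CUBIC))
"
```

```text
t 9.5667 pos [0.5155 0.177  0.166 ] yaw_y 72.14 tilt [ 5.e-04  2.e-04 -1.e+00] w 0.14851901812172424 F [-0.29  0.28 -1.77]
shift cm [ 0.03 -0.06  3.73] turn units [0.   0.   0.01] joints [ 0.066  0.484 -0.68   1.83   0.366  0.956  0.486]
side 725
[0.1376046  0.1393831  0.14128611] ((513.9605102539062, 176.64442443847656), 39.451141357421875)
```

View pics/side4c.png

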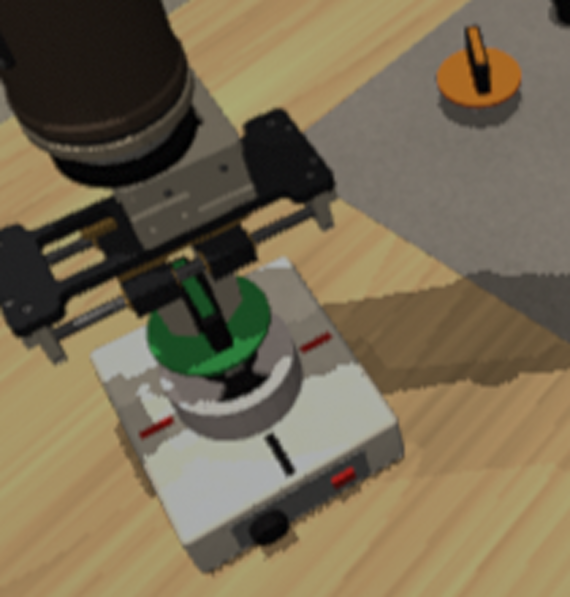

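The module is centred and aligned, its flange still above the collar. I'm inserting it gently.

>>> step_arm([
  {"wx": 0, "wy": 0, "wz": 0, "tx": 0.03, "ty": -0.06, "tz": 0.3, "hand": 0},
  {"wx": 0, "wy": 0, "wz": 0, "tx": 0, "ty": 0, "tz": 0.4, "hand": 0},
  {"wx": 0, "wy": 0, "wz": 0, "tx": 0, "ty": 0, "tz": 0.4, "hand": 0},
  {"wx": 0, "wy": 0, "wz": 0, "tx": 0, "ty": 0, "tz": 0.4, "hand": 0},
  {"wx": 0, "wy": 0, "wz": 0, "tx": 0, "ty": 0, "tz": 0.4, "hand": 0},
  {"wx": 0, "wy": 0, "wz": 0, "tx": 0, "ty": 0, "tz": 0.4, "hand": 0},
  {"wx": 0, "wy": 0, "wz": 0, "tx": 0, "ty": 0, "tz": 0.4, "hand": 0},
  {"wx": 0, "wy": 0, "wz": 0, "tx": 0, "ty": 0, "tz": 0.4, "hand": 0},
  {"wx": 0, "wy": 0, "wz": 0, "tx": 0, "ty": 0, "tz": 0.3, "hand": 0},
  {"wx": 0, "wy": 0, "wz": 0, "tx": 0, "ty": 0, "tz": 0, "hand": 0},
])

```text
clock: 10.45
position: [0.5145, 0.1762, 0.131]
ee_rot: [-0.488, -3.103, 0.001]
force: [-0.3, -0.0, -1.1]
width: 0.149
```

```bash
python3 -c "
from tgt import *
to((.515,.1766,.1287),72.1)"
```

```text
t 10.45 pos [0.5145 0.1762 0.131 ] yaw_y 72.14 tilt [-1.e-03 -4.e-04 -1.e+00] w 0.1490029027332701 F [-0.25 -0.05 -1.08]
shift cm [-0.04  0.06  0.23] turn units [-0.01 -0.01  0.01] joints [ 0.046  0.524 -0.657  1.867  0.405  0.888  0.452]
```

>>> step_arm([
  {"wx": 0, "wy": 0, "wz": 0, "tx": 0, "ty": 0, "tz": 0.1, "hand": 0},
  {"wx": 0, "wy": 0, "wz": 0, "tx": 0, "ty": 0, "tz": 0.05, "hand": 0},
  {"wx": 0, "wy": 0, "wz": 0, "tx": 0, "ty": 0, "tz": 0.05, "hand": 0},
  {"wx": 0, "wy": 0, "wz": 0, "tx": 0, "ty": 0, "tz": 0.05, "hand": 0},
  {"wx": 0, "wy": 0, "wz": 0, "tx": 0, "ty": 0, "tz": 0, "hand": 0},
  {"wx": 0, "wy": 0, "wz": 0, "tx": 0, "ty": 0, "tz": 0, "hand": 0},
  {"wx": 0, "wy": 0, "wz": 0, "tx": 0, "ty": 0, "tz": 0, "hand": 0},
  {"wx": 0, "wy": 0, "wz": 0, "tx": 0, "ty": 0, "tz": 0, "hand": 0},
  {"wx": 0, "wy": 0, "wz": 0, "tx": 0, "ty": 0, "tz": 0, "hand": 0},
  {"wx": 0, "wy": 0, "wz": 0, "tx": 0, "ty": 0, "tz": 0, "hand": 0},
])

```text
clock: 11.28
position: [0.5148, 0.1764, 0.1292]
ee_rot: [0.488, 3.103, -0.0]
force: [0.4, 0.3, -2.4]
width: 0.153
```

```bash
python3 -c "
from tgt import *
to((.515,.1766,.1287),72.1)"
```

```text
t 11.2833 pos [0.5148 0.1764 0.1292] yaw_y 72.14 tilt [ 1.e-04 -0.e+00 -1.e+00] w 0.1527300683578389 F [ 0.39  0.33 -2.38]
shift cm [-0.01  0.03  0.05] turn units [-0.    0.    0.01] joints [ 0.045  0.526 -0.655  1.869  0.408  0.883  0.45 ]
```

>>> step_arm([
  {"wx": 0, "wy": 0, "wz": 0, "tx": 0, "ty": 0, "tz": 0.05, "hand": 0},
  {"wx": 0, "wy": 0, "wz": 0, "tx": 0, "ty": 0, "tz": 0.05, "hand": 0},
  {"wx": 0, "wy": 0, "wz": 0, "tx": 0, "ty": 0, "tz": 0.05, "hand": 0},
  {"wx": 0, "wy": 0, "wz": 0, "tx": 0, "ty": 0, "tz": 0, "hand": 0},
  {"wx": 0, "wy": 0, "wz": 0, "tx": 0, "ty": 0, "tz": 0, "hand": 0},
  {"wx": 0, "wy": 0, "wz": 0, "tx": 0, "ty": 0, "tz": 0, "hand": 0},
  {"wx": 0, "wy": 0, "wz": 0, "tx": 0, "ty": 0, "tz": 0, "hand": 0},
  {"wx": 0, "wy": 0, "wz": 0, "tx": 0, "ty": 0, "tz": 0, "hand": 0},
  {"wx": 0, "wy": 0, "wz": 0, "tx": 0, "ty": 0, "tz": 0, "hand": 0},
  {"wx": 0, "wy": 0, "wz": 0, "tx": 0, "ty": 0, "tz": 0, "hand": 0},
])

```text
clock: 12.12
position: [0.5149, 0.1764, 0.1287]
ee_rot: [0.488, 3.103, -0.001]
force: [-2.6, -2.7, 10.6]
width: 0.152
```

```bash
python3 -c "
from tgt import *
to((.515,.1766,.1287),72.1)
n='side'
im,d,c=grab(n,n+'5'); W=world(d,c)
hsv=cv2.cvtColor(im,cv2.COLOR_RGB2HSV)
g=(hsv[...,0]>45)&(hsv[...,0]<85)&(hsv[...,1]>90)&(W[...,2]>.09)&(W[...,2]<.12)&(np.abs(W[...,0]-.51)<.1)&(np.abs(W[...,1]-.18)<.1)
P=W[g];print(n,len(P)); 
print(np.percentile(P[:,2],[5,50,95]),cv2.minEnclosingCircle((P[:,:2]*1000).astype(np.float32)))
"
```

```text
t 12.1167 pos [0.5149 0.1764 0.1287] yaw_y 72.13 tilt [ 7.e-04 -4.e-04 -1.e+00] w 0.15215304109885194 F [-2.58 -2.73 10.64]
shift cm [-0.01  0.02 -0.  ] turn units [-0.    0.01  0.01] joints [ 0.044  0.527 -0.655  1.87   0.409  0.882  0.449]
side 650
[0.1004645  0.10226759 0.10520402] ((513.739013671875, 175.8750762939453), 39.383541107177734)
```

The flange is on the collar: contact is about 12 N and the flange top is at 0.102 m. I'm easing off half a millimetre and turning clockwise.

>>> step_arm([
  {"wx": 0, "wy": 0, "wz": 0, "tx": 0, "ty": 0, "tz": -0.06, "hand": 0},
  {"wx": 0, "wy": 0, "wz": 0.5, "tx": 0, "ty": 0, "tz": 0, "hand": 0},
  {"wx": 0, "wy": 0, "wz": 0.7, "tx": 0, "ty": 0, "tz": 0, "hand": 0},
  {"wx": 0, "wy": 0, "wz": 0.7, "tx": 0, "ty": 0, "tz": 0, "hand": 0},
  {"wx": 0, "wy": 0, "wz": 0.7, "tx": 0, "ty": 0, "tz": 0, "hand": 0},
  {"wx": 0, "wy": 0, "wz": 0.7, "tx": 0, "ty": 0, "tz": 0, "hand": 0},
  {"wx": 0, "wy": 0, "wz": 0.7, "tx": 0, "ty": 0, "tz": 0, "hand": 0},
  {"wx": 0, "wy": 0, "wz": 0.7, "tx": 0, "ty": 0, "tz": 0, "hand": 0},
  {"wx": 0, "wy": 0, "wz": 0.3, "tx": 0, "ty": 0, "tz": 0, "hand": 0},
  {"wx": 0, "wy": 0, "wz": 0, "tx": 0, "ty": 0, "tz": 0, "hand": 0},
])

```text
clock: 13.0
position: [0.5149, 0.1769, 0.1287]
ee_rot: [1.276, 2.87, 0.001]
force: [-1.4, 0.2, 2.4]
width: 0.152
```

```bash
python3 -c "
from tgt import *
to((.515,.1766,.129),-17.9)
print(arm.observe()['ft_torque'])"
```

```text
t 13.0 pos [0.5149 0.1769 0.1287] yaw_y 42.08 tilt [ 7.e-04  4.e-04 -1.e+00] w 0.15211934822708148 F [-1.38  0.22  2.36]
shift cm [-0.03 -0.02 -0.03] turn units [ 0.01 -0.   10.  ] joints [-0.047  0.496 -0.522  1.877  0.321  0.852  0.003]
[ 0.25963688  0.09407842 -0.00401502]
```

Turning freely at low force. The remaining turn is 10 units.

>>> step_arm([
  {"wx": 0, "wy": 0, "wz": 0.7, "tx": 0, "ty": 0, "tz": 0, "hand": 0},
  {"wx": 0, "wy": 0, "wz": 0.7, "tx": 0, "ty": 0, "tz": 0, "hand": 0},
  {"wx": 0, "wy": 0, "wz": 0.7, "tx": 0, "ty": 0, "tz": 0, "hand": 0},
  {"wx": 0, "wy": 0, "wz": 0.7, "tx": 0, "ty": 0, "tz": 0, "hand": 0},
  {"wx": 0, "wy": 0, "wz": 0.7, "tx": 0, "ty": 0, "tz": 0, "hand": 0},
  {"wx": 0, "wy": 0, "wz": 0.7, "tx": 0, "ty": 0, "tz": 0, "hand": 0},
  {"wx": 0, "wy": 0, "wz": 0.7, "tx": 0, "ty": 0, "tz": 0, "hand": 0},
  {"wx": 0, "wy": 0, "wz": 0.7, "tx": 0, "ty": 0, "tz": 0, "hand": 0},
  {"wx": 0, "wy": 0, "wz": 0.7, "tx": 0, "ty": 0, "tz": 0, "hand": 0},
  {"wx": 0, "wy": 0, "wz": 0.7, "tx": 0, "ty": 0, "tz": 0, "hand": 0},
])

```text
clock: 13.83
position: [0.5153, 0.1767, 0.1287]
ee_rot: [2.22, 2.222, 0.002]
force: [0.5, 0.4, 1.1]
width: 0.149
```

>>> step_arm([
  {"wx": 0, "wy": 0, "wz": 0.6, "tx": 0, "ty": 0, "tz": 0, "hand": 0},
  {"wx": 0, "wy": 0, "wz": 0.6, "tx": 0, "ty": 0, "tz": 0, "hand": 0},
  {"wx": 0, "wy": 0, "wz": 0.6, "tx": 0, "ty": 0, "tz": 0, "hand": 0},
  {"wx": 0, "wy": 0, "wz": 0.6, "tx": 0, "ty": 0, "tz": 0, "hand": 0},
  {"wx": 0, "wy": 0, "wz": 0.6, "tx": 0, "ty": 0, "tz": 0, "hand": 0},
  {"wx": 0, "wy": 0, "wz": 0, "tx": 0, "ty": 0, "tz": 0, "hand": 0},
  {"wx": 0, "wy": 0, "wz": 0, "tx": 0, "ty": 0, "tz": 0, "hand": 0},
  {"wx": 0, "wy": 0, "wz": 0, "tx": 0, "ty": 0, "tz": 0, "hand": 0},
  {"wx": 0, "wy": 0, "wz": 0, "tx": 0, "ty": 0, "tz": 0, "hand": 0},
  {"wx": 0, "wy": 0, "wz": 0, "tx": 0, "ty": 0, "tz": 0, "hand": 0},
])

```text
clock: 14.67
position: [0.5153, 0.1768, 0.1287]
ee_rot: [2.538, 1.851, 0.002]
force: [1.0, 0.4, 5.8]
width: 0.154
```

```bash
python3 -c "
from tgt import *
to((.515,.1766,.129),-17.9)
print(arm.observe()['ft_torque'])
grab('side','side6')"
```

```text
t 14.6667 pos [0.5153 0.1768 0.1287] yaw_y -17.78 tilt [ 1.2e-03  7.0e-04 -1.0e+00] w 0.1540549130836783 F [0.98 0.42 5.84]
shift cm [-0.03 -0.03 -0.03] turn units [ 0.01 -0.01  0.02] joints [-0.237  0.455 -0.258  1.892  0.155  0.812 -0.887]
[ 0.22334955 -0.29997085 -0.02077487]
```

View pics/side6.png

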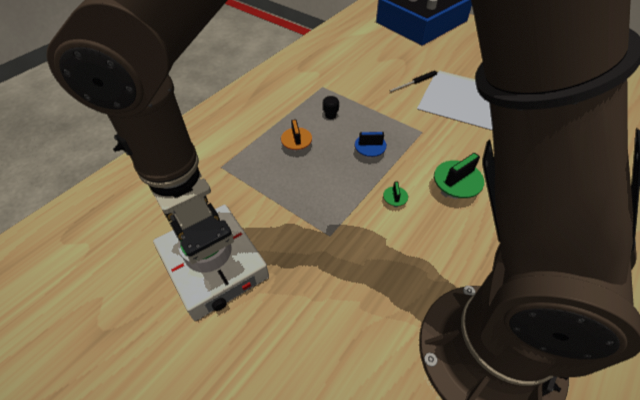

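The gripper has turned 90° and the bystanders stand where they were. I'm releasing and rising.

>>> step_arm([
  {"wx": 0, "wy": 0, "wz": 0, "tx": 0, "ty": 0, "tz": 0, "hand": 0.2},
  {"wx": 0, "wy": 0, "wz": 0, "tx": 0, "ty": 0, "tz": 0, "hand": 0.3},
  {"wx": 0, "wy": 0, "wz": 0, "tx": 0, "ty": 0, "tz": 0, "hand": 0.5},
  {"wx": 0, "wy": 0, "wz": 0, "tx": 0, "ty": 0, "tz": 0, "hand": 0.6},
  {"wx": 0, "wy": 0, "wz": 0, "tx": 0, "ty": 0, "tz": 0, "hand": 0.6},
  {"wx": 0, "wy": 0, "wz": 0, "tx": 0, "ty": 0, "tz": 0, "hand": 0.6},
  {"wx": 0, "wy": 0, "wz": 0, "tx": 0, "ty": 0, "tz": 0, "hand": 0.6},
  {"wx": 0, "wy": 0, "wz": 0, "tx": 0, "ty": 0, "tz": -0.5, "hand": 0.6},
  {"wx": 0, "wy": 0, "wz": 0, "tx": 0, "ty": 0, "tz": -1, "hand": 0.6},
  {"wx": 0, "wy": 0, "wz": 0, "tx": 0, "ty": 0, "tz": -1, "hand": 0.6},
])

```text
clock: 15.55
position: [0.5147, 0.1764, 0.1542]
ee_rot: [-2.539, -1.85, 0.001]
force: [-0.3, -0.4, 0.1]
width: 0.6
```

>>> step_arm([
  {"wx": 0, "wy": 0, "wz": 0, "tx": 0, "ty": 0, "tz": -1.5, "hand": 0.6},
  {"wx": 0, "wy": 0, "wz": 0, "tx": 0, "ty": 0, "tz": -1.5, "hand": 0.6},
  {"wx": 0, "wy": 0, "wz": 0, "tx": 0, "ty": 0, "tz": -1.5, "hand": 0.6},
  {"wx": 0, "wy": 0, "wz": 0, "tx": 0, "ty": 0, "tz": -1.5, "hand": 0.6},
  {"wx": 0, "wy": 0, "wz": 0, "tx": 0, "ty": 0, "tz": -1.5, "hand": 0.6},
  {"wx": 0, "wy": 0, "wz": 0, "tx": 0, "ty": 0, "tz": -1.5, "hand": 0.6},
  {"wx": 0, "wy": 0, "wz": 0, "tx": 0, "ty": 0, "tz": -1, "hand": 0.6},
  {"wx": 0, "wy": 0, "wz": 0, "tx": 0, "ty": 0, "tz": 0, "hand": 0.6},
  {"wx": 0, "wy": 0, "wz": 0, "tx": 0, "ty": 0, "tz": 0, "hand": 0.6},
  {"wx": 0, "wy": 0, "wz": 0, "tx": 0, "ty": 0, "tz": 0, "hand": 0.6},
])

```text
clock: 16.38
position: [0.5145, 0.1762, 0.2528]
ee_rot: [-2.539, -1.85, 0.001]
force: [-0.2, -0.2, -1.5]
width: 0.602
```

```bash
python3 -c "
from meas import *
s=arm.observe();print(s['clock'],s['position'],s['force'],s['width'])
n='side'
im,d,c=grab(n,n+'7'); W=world(d,c)
hsv=cv2.cvtColor(im,cv2.COLOR_RGB2HSV)
nr=(np.abs(W[...,0]-.515)<.07)&(np.abs(W[...,1]-.177)<.07)
g=nr&(hsv[...,0]>45)&(hsv[...,0]<85)&(hsv[...,1]>90)&(W[...,2]>.09)&(W[...,2]<.115)
P=W[g];print(len(P),np.percentile(P[:,2],[5,50,95]),cv2.minEnclosingCircle((P[:,:2]*1000).astype(np.float32)))
A=np.c_[P[:,:2],np.ones(len(P))]; print('tilt',np.linalg.lstsq(A,P[:,2],rcond=None)[0][:2])
P=W[nr&(W[...,2]>.125)&(W[...,2]<.145)];print('bar',len(P),np.median(P[:,2]),axis(P))
im=cv2.imread('pics/side7.png')
cv2.imwrite('pics/side7c.png',cv2.resize(im[110:330,120:330],(570,597),interpolation=cv2.INTER_CUBIC))
"
```

```text
16.3833 [0.51445271 0.17618709 0.25277465] [-0.20477967 -0.19442684 -1.49604567] 0.6017896650198801
717 [0.10050372 0.10231644 0.10647265] ((515.7996215820312, 173.80323791503906), 42.403114318847656)
tilt [ 0.00839187 -0.00607027]
bar 348 0.1368965126673037 (array([0.51379761, 0.17687553]), array([58.92629623, 15.28779984]), 71.98783874511719, np.float64(72.24518335413094), array([0.51180095, 0.177974  ]))
```

View pics/side7c.png

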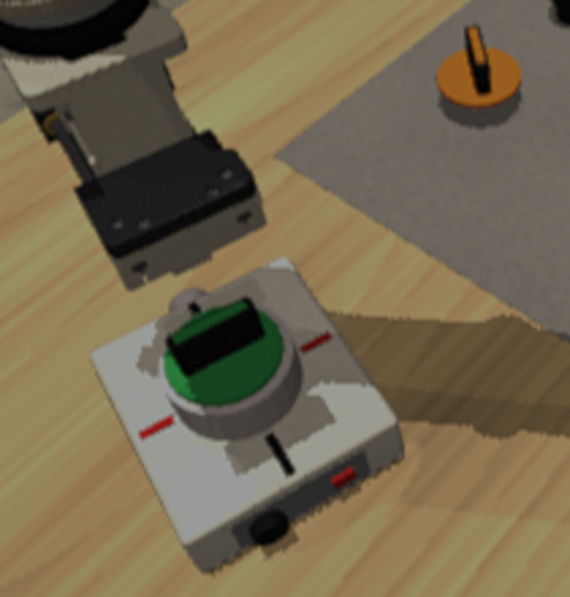

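The module sits flush, and its bar at (215,335) in the crop lies at 72.0°, against 72.1° for the red lines. The gripper is clear, so I'm handing in.

```bash
python3 -c "
from cell import arm
print(arm.sign_off())"
```

```text
the job is handed in; nothing more can be done
None
```

The green lamp module is in the socket, locked and released, and I handed the job in at about 16.5 s of the 54 s allowed. I gripped the middle-sized one by its bar, lined its lugs up with the slots and lowered it until about 12 N of contact. I then eased off half a millimetre, turned it 90° clockwise, let go and rose clear.

Last checks from the side camera, compared with my earlier two-view measurements of the socket:
- **Flush:** the flange top is at 0.102 m, which is where it should be when seated.
- **Direction:** the bar points at 72.0°, against 72.1° for the red lines.
- **Centring:** the bar's centre is within about 1 mm of the socket's centre.
- **Tilt:** a plane fitted to the flange leans by about 0.01 rad, against the 0.09 rad allowed.
- **Clearance:** the gripper ended about 12 cm above the locked position, touching nothing.
- **Bystanders:** the orange and blue modules and the eyepiece looked unmoved in the picture taken after the turn. I did not measure their positions.

One check disagreed slightly: the last circle fitted to the flange came out at 42 mm radius instead of 40 mm, with its centre about 3 mm off. I put this down to stray pixels from the bar's green stripe, because the bar fit agrees with the socket centre.

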